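# Peel the formed tray out of the plaster mould and show it

### The arm

A 6-joint arm with a two-finger parallel gripper is mounted at the origin on the work surface. World frame = base frame: x ahead of the robot, y to its left, z up, the work surface at z = 0. Lengths are in mm, angles in rad, forces in N, time in s.
With the tool pointing down it reaches from about 350 to 875 mm from the base axis. Payload 4.2 kg.
Tool frame: the origin (TCP) lies midway between the tips of the shut fingers; the grasp point (between the pads) lies 19 mm behind it; z points along the fingers, y is the direction in which the jaws open and shut (so a half turn about z gives the same grasp; the last joint's range is limited). The gripper opens to 87 mm and grips with 3 to 60 N. Pads are 19 mm wide; open, the fingers measure 117 mm over their backs; the gripper's body (75 mm by 190 mm) begins 51 mm behind the grasp point.
Start: joints at [1.526, 0.385, 0.008, 0, -1.194, -0.259], TCP at [186.935, 596.368, 222.55] pointing down, gripper open.
Joint ranges: [-3.14, 3.14], [-1.21, 2.06], [-1.07, 1.41], [-3.16, 2.05], [-2.99, -0.16], [-3.1, 3.1]. Speed limits (rad/s): [2.79, 2.79, 3.14, 3.14, 3.14, 3.14].

### API

Orientations are given as a unit quaternion [w, x, y, z].
In Python, from bench import * gives the robot as it stands.
- The arm moves only by the tool move_arm, never from a script. Its argument "rows" is text: rows parted by semicolons, each of 7 numbers parted by spaces: the turn, a rotation vector about the world's x, y, z in units of 6 degrees (1.0 is 6 degrees), then the shift along the world's x, y, z in units of 30 mm (1.0 is 30 mm), then the closure in counts, from 0 (fully open) to 255 (shut). In form: ax ay az dx dy dz claw; .... A call has 1 to 5 rows; each row shifts and turns the commanded pose from where the row before left it; what a row does not reach is not made up. A row lasts 1/12 s, in which the tool goes at most 41.7 mm and 7.16 degrees, less where a joint would pass 70% of its speed; a pose out of reach is approached as far as the arm can. A call is refused whole if a number of a shift passes 1 or a number of a turn 1, either way. A call with a gripper value outside its range is refused whole. The fingers move at their own pace and stop on an object; the grip force is fixed at half the most. Time passes only in rows, so rows that do not move let the fingers close. It gives the time, the measured TCP pose, the force and the opening at its end, in the units of the state.
- state(): the state, without advancing time (a new reading comes with each control period).
- camera(name): name is "scene" or "top"; returns a dict with "pixels" (420x560x3 uint8, red, green, blue), "depth" (420x560 float32, mm along the optical axis (not along the pixel's ray), 0 where there is no reading), "fx", "fy", "cx", "cy" (pixels), "rvec" (rotation vector, rad) and "tvec" (3), from world to camera coordinates, as OpenCV has them. Camera axes: x right, y down, z forward; pixel columns grow to the right and rows downward; lengths in mm; the calibration is good to about 2 mm. A picture is of the moment at which its call begins.
- hand_in(): hands the job in, once; it reports no verdict.
The state is a dict: "time_s": time; "qpos": joint angles; "dq": joint speeds; "joint_efforts": joint torques, N m; "ee_pos": TCP position; "orientation": TCP orientation; "force": force on the tool from outside, world axes, zero at the start; "torque": the same for the moment, N m; "opening": finger opening in mm.
Only numpy, scipy, OpenCV 4.12 (cv2) and the standard library are available. Lean on these libraries where they do the work, as an engineer would, in place of code of your own. Each camera call takes 0.05 s, during which the arm holds its last target.

### The job

A grey formed tray is stuck in the upper plaster mould of the stack, its rim pinched by rubber grips. Take it by the upright tab on its corner and peel it out by raising that corner first while the opposite corner still rests on the mould, so that the mould does not come along but stays seated in the stack. Then hold the tray level, centred about 10 cm above the round banding wheel, for the potter to check: finish still holding it there, and leave everything else where it stands.

Things in the scene. Friction and masses are not known exactly. Their poses are not given: they have to be found in the camera images.
- tray: the grey formed plastic tray, 0.2 kg, a shallow flared dish. Origin at the centre of its underside; x along its long side, y along its short side, z up out of the dish. Floor 160 x 110 mm, 4 mm thick; walls flare to a flat rim flange 208 x 158 mm, 4 mm thick, its upper face 34 mm above the origin. At the -x -y corner an upright tab stands on the flange.
- tray_tab (a point): middle of the tray's upright tab, where to grip it, at (-92, -67, 58) mm in the tray's frame. The tab is a plate 10 mm thick, 30 mm wide, its top 16 mm above this point, the flange 24 mm below. It stands square across the diagonal: its faces look along +-(0.81, 0.59, 0) in the tray's frame, so the fingers close along that line, one inside the tray, one outside.
- tray_far (a point): the corner of the tray's rim opposite the tab, underside of the flange: at (104, 79, 30) mm in the tray's frame. When seated it hovers 2 mm over the mould's rim; the tray tips about it when the tab is raised.
- grip_spot (a point): where one of two sprung rubber-faced grips on the mould pinches the tray's rim, fixed to the mould. They press 9 N each on the long edges of the flange at x = +65, y = +-79 mm in the tray's frame and let go once the flange there is 5 mm up. Tipped up by the tab (4 to 5 N, some 0.3 rad) the tray comes free and the mould stays; pulled straight up untipped, it drags the mould out of its seat.
- mould: the upper white plaster mould the tray is nested in, 0.85 to 1 kg, loose, 224 x 174 mm over its rim, 50 mm high, plugged 8 mm deep (2 mm of play) into a fixed mould of the same kind below; its rim is 92 mm above the table. Origin at the centre of its underside, axes as those of the seated tray, whose underside is then 22 mm above this origin. 
- wheel_top (a point): the centre of the top face of the banding wheel, a round aluminium disc of 200 mm diameter on a dark foot, fixed, top 85 mm above the table. The stack and the wheel stand to the left and right of the middle, either way round.
- bowl: a white bisque bowl, 100 mm across and 50 mm high, loose, between the stack and the wheel; origin at the centre of its underside
- rib: a flat wooden potter's rib, 110 x 40 x 8 mm, lying loose between the stack and the wheel on the robot's side; origin at the centre of its underside
- cup_mould: a small round plaster cup mould, 92 mm across and 80 mm high, loose, beyond the middle of the table; origin at the centre of its underside
- jar: a closed amber jar, 68 mm across and 85 mm high, loose, at the robot's right; origin at the centre of its underside
- loop_tool: a flat clay brush with a wooden handle, lying loose at the robot's left; origin at its underside, x along the handle
Mind the look-alikes: they are no part of the job. What is shaped like the part that bears wheel_top but orange or pink is not meant.

How it is judged:
By the outcome, as a careful person would: the job done as asked, in the order asked, and still so for the second after the job is handed in, while the arm keeps its last pose, push and grip.
It also fails if it takes over 40 s, if anything falls off the work surface, if the arm or the gripper's body presses on something with over 40 N, if the wrist force passes 120 N, or if a joint passes its speed limit or range.

## Working session

There is one attempt and no reset: what is moved stays moved. The work goes in short steps, Python scripts to look and compute and a tool call to move; the robot and the scene stay as the last step left them, time stands still between calls to the robot, and variables do not carry over. Pictures are saved under pics/ and viewed, and the job is handed in when it is done.

Besides the shell and the picture viewer there is one more tool, called after ">>>" by a JSON object that holds its "api" and its "payload", one argument or row to a line. move_arm: Moves the arm, as the interface text tells. Its arguments: {"type":"object","properties":{"rows":{"type":"string"}},"required":["rows"]}

```bash
mkdir -p pics; ls; python3 - <<'E'
from bench import *
import cv2,numpy as np
s=state();print(s)
for n in("scene","top"):
    c=camera(n);np.savez(""+n+"0.npz",**c)
    cv2.imwrite(f"pics/{n}0.png",c["pixels"][:,:,::-1]);print(n,c["fx"],c["cx"],c["cy"],c["rvec"],c["tvec"])
E
```

```text
pics
{'time_s': 0.0, 'qpos': array([ 1.52561053e+00,  3.85564257e-01,  6.63050664e-03, -5.19324991e-04,
       -1.19399860e+00, -2.58594869e-01]), 'dq': array([-8.78958100e-04, -1.44867995e-03,  1.70033603e-03, -1.55795074e-03,
        5.74520929e-05, -6.40877361e-04]), 'joint_efforts': array([-7.08135813e-04, -3.90664208e+01,  1.87409270e+01,  4.21973169e+00,
        1.10083105e-02, -1.95334278e-04]), 'ee_pos': array([186.75573979, 595.81309685, 221.45377236]), 'orientation': array([ 1.08764142e-03,  9.88471732e-01, -1.51401574e-01, -1.26226132e-04]), 'force': array([-0.44357909,  0.31199527, -0.51682954]), 'torque': array([-0.00016763,  0.03023015,  0.07805879]), 'opening': 87.02297578296539}
scene 522.5784074560393 273.8564167485973 200.82974228063827 [ 1.36847749  2.17207955 -0.92600517] [ 224.33280012 -260.43091332 2116.2172574 ]
top 516.5718426772063 279.3785707096578 206.61445889427384 [ 2.15764438 -2.1183638   0.1636665 ] [  -3.49242635  517.33401752 1822.54164352]
```

View pics/top0.png

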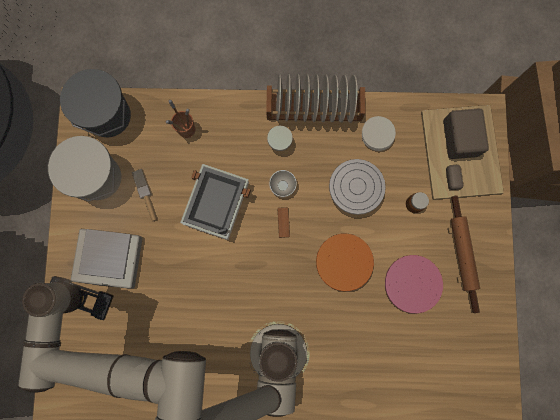

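View pics/scene0.png

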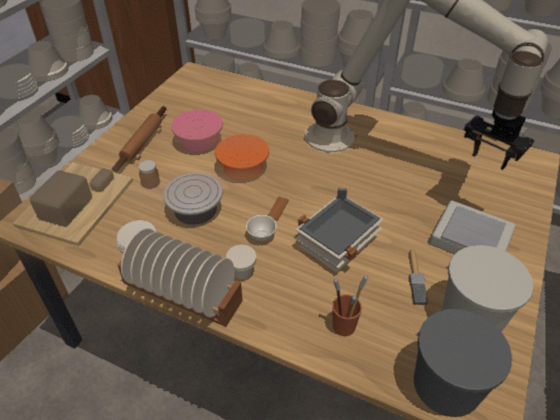

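The top view has the stack with the tray at (217,201), and a shallow grey box look-alike at (107,257). The aluminium wheel is at (357,187), with orange (345,262) and pink (414,284) discs as its look-alikes. I'll check the tray, grips, tab and wheel in close crops.

```bash
cat > h.py <<'E'
import numpy as np,cv2
def load(n): return dict(np.load(""+n+".npz"))
def cloud(c):
    R=cv2.Rodrigues(c["rvec"])[0]; d=c["depth"]; v,u=np.mgrid[:d.shape[0],:d.shape[1]]
    P=np.stack([(u-c["cx"])/c["fx"]*d,(v-c["cy"])/c["fy"]*d,d],-1)
    W=(P-c["tvec"].ravel())@R; W[d==0]=np.nan; return W
def proj(c,p):
    K=np.array([[c["fx"],0,c["cx"]],[0,c["fy"],c["cy"]],[0,0,1.]])
    return cv2.projectPoints(np.array(p,float).reshape(-1,1,3),c["rvec"],c["tvec"],K,None)[0].reshape(-1,2)
E
python3 - <<'E'
from h import *
a=load("top0");b=load("scene0")
A=cv2.resize(a["pixels"][155:245,170:260,::-1],(400,400),interpolation=2)
B=cv2.resize(b["pixels"][170:270,290:390,::-1],(400,400),interpolation=2)
cv2.imwrite("pics/crop0.png",np.hstack([A,B]))
for c,(u,v) in((a,(357,187)),(a,(217,201)),(a,(283,184)),(a,(283,222)),(b,(342,193)),(b,(340,235))):
    print(u,v,cloud(c)[v,u].round(1))
W=cloud(a)
m=(np.abs(W[...,2]-85)<8);m[:,:320]=0;m[:,395:]=0;m[:150]=0;m[230:]=0
(x,y),r=cv2.minEnclosingCircle(W[m][:,:2].astype(np.float32));print("wheel",x,y,r,np.median(W[m],0))
m=(W[...,2]>80)&(W[...,2]<110);m[:,:178]=0;m[:,258:]=0;m[:155]=0;m[245:]=0
print(m.sum());print(cv2.minAreaRect(W[m][:,:2].astype(np.float32)))
m=(W[...,2]>112);m[:,:178]=0;m[:,258:]=0;m[:155]=0;m[245:]=0
for v,u in np.argwhere(m):print(u,v,W[v,u].round(0))
W=cloud(b)
m=(W[...,2]>108);m[:,:290]=0;m[:,390:]=0;m[:170]=0;m[270:]=0
for v,u in np.argwhere(m):print(u,v,W[v,u].round(0))
E
```

```text
357 187 [ 584.7 -267.    89.5]
217 201 [528.7 227.9  70.7]
283 184 [607.1  -5.6   9.1]
283 222 [467.1  -8.1  -2.4]
342 193 [421.6 200.5 124.8]
340 235 [551.3 246.6  73.6]
wheel 589.4779052734375 -268.6446838378906 100.32926177978516 [ 588.38798718 -267.62343475   83.88778406]
1607
((526.9583740234375, 233.88973999023438), (212.15542602539062, 224.7121124267578), 72.54109954833984)
194 171 [627. 307. 112.]
224 228 [425. 192. 139.]
225 228 [425. 189. 137.]
220 229 [422. 206. 132.]
221 229 [422. 203. 133.]
222 229 [422. 199. 135.]
223 229 [421. 195. 142.]
224 229 [422. 192. 136.]
225 229 [421. 188. 141.]
226 229 [422. 185. 137.]
218 230 [418. 213. 133.]
219 230 [418. 209. 135.]
220 230 [417. 205. 143.]
221 230 [418. 202. 134.]
222 230 [418. 198. 139.]
223 230 [417. 195. 144.]
224 230 [419. 193. 130.]
225 230 [418. 189. 137.]
226 230 [419. 186. 131.]
218 231 [415. 212. 135.]
219 231 [415. 209. 132.]
220 231 [415. 205. 138.]
221 231 [414. 202. 140.]
222 231 [415. 198. 138.]
223 231 [415. 195. 135.]
224 231 [416. 193. 130.]
225 231 [416. 190. 125.]
219 232 [411. 209. 134.]
220 232 [412. 20
[... 1558 characters left out ...]

341 194 [419. 197. 117.]
342 194 [420. 200. 119.]
343 194 [421. 204. 121.]
344 194 [415. 206. 117.]
345 194 [413. 208. 116.]
337 195 [427. 186. 115.]
338 195 [428. 190. 117.]
339 195 [422. 191. 112.]
340 195 [424. 195. 116.]
341 195 [416. 196. 109.]
342 195 [421. 201. 116.]
343 195 [424. 205. 120.]
344 195 [421. 208. 118.]
345 195 [419. 210. 118.]
337 196 [426. 186. 109.]
338 196 [426. 189. 110.]
339 196 [426. 193. 112.]
340 196 [421. 195. 108.]
342 196 [423. 202. 114.]
343 196 [417. 204. 109.]
344 196 [424. 209. 117.]
345 196 [421. 211. 115.]
341 197 [424. 199. 109.]
344 197 [424. 209. 113.]
340 198 [431. 198. 109.]
329 205 [475. 178. 108.]
300 217 [565. 115. 109.]
300 218 [568. 117. 108.]
```

View pics/crop0.png

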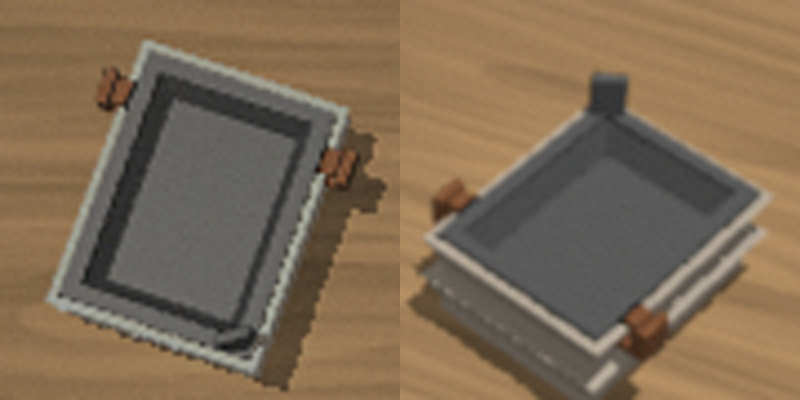

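The crops settle it: this is the grey tray in the white mould, with the two brown grips. The tab is at top pixel (223,230), the corner nearest the robot. Next I'll fit the stack pose from the mould rim corners in both views.

```bash
cat > fit.py <<'E'
from h import *
from scipy.optimize import least_squares
a=load("top0");b=load("scene0")
k=90/400
ca=np.array([[146,40],[350,106],[48,302],[258,376]])*k+[170,155]-.5
kb=.25
cb=np.array([[372,193],[200,352],[27,237]])*kb+[290,170]-.5   # scene crop: right, bottom, left corners
def model(p,q):
    c,s=np.cos(p[2]),np.sin(p[2]);q=np.atleast_2d(np.array(q,float))
    return np.c_[p[0]+c*q[:,0]-s*q[:,1],p[1]+s*q[:,0]+c*q[:,1],q[:,2]]
L=[[112,87,92],[112,-87,92],[-112,87,92],[-112,-87,92]]
Ls=[[-112,87,92],[112,87,92],[112,-87,92]]
tab=[[-92,-67,138]]; Wt=[]
f=lambda p:np.r_[(proj(a,model(p,L))-ca).ravel(),(proj(b,model(p,Ls))-cb).ravel()]
if __name__=="__main__":
    for nm,g in(("both",f),("top",lambda p:f(p)[:8]),("scene",lambda p:f(p)[8:])):
        r=least_squares(g,[527,230,-.35]);p=r.x;print(nm,p.round(3),r.fun.round(2),"tab",model(p,[[-92,-67,122]]).round(1))
    p=least_squares(f,[527,230,-.35]).x;np.save("pose.npy",p)
    Q=[]
    for hx,hy,z in((112,87,92),(104,79,98),(80,55,68)):
        Q.append(model(p,[[hx,hy,z],[hx,-hy,z],[-hx,-hy,z],[-hx,hy,z]]))
    n=np.array([.81,.59]);t=np.array([-.59,.81])
    T=[np.r_[np.array([-92,-67])+i*5*n+j*15*t,138] for i,j in((1,1),(1,-1),(-1,-1),(-1,1))];Q.append(model(p,T))
    ims=[]
    for c,(u0,v0,w) in((a,(170,155,90)),(b,(290,170,100))):
        s=400/w;im=cv2.resize(c["pixels"][v0:v0+w,u0:u0+w,::-1],(400,400),interpolation=2)
        for q in Q: cv2.polylines(im,[np.int32((proj(c,q)+.5-[u0,v0])*s)],True,(0,255,0),1)
        ims.append(im)
    cv2.imwrite("pics/fit0.png",np.hstack(ims))
    for c,r in((a,(225,235,214,230)),(b,(186,197,335,348))):
        W=cloud(c)[r[0]:r[1],r[2]:r[3]].reshape(-1,3);W=W[W[:,2]>115];print(np.median(W,0))
E
python3 fit.py
```

```text
both [ 5.24282e+02  2.33176e+02 -3.02000e-01] [-0.18  0.61  0.24  0.86  0.22  1.06  0.03  0.08  0.57  0.81 -0.07  1.32
 -1.18  0.63] tab [[416.5 196.6 122. ]]
top [ 5.26585e+02  2.33522e+02 -3.06000e-01] [-0.13 -0.07  0.23  0.33  0.08  0.29 -0.18 -0.54] tab [[418.7 197.3 122. ]]
scene [ 5.20250e+02  2.32202e+02 -2.98000e-01] [ 0.6  -0.24  0.29  0.27 -0.9  -0.19] tab [[412.6 195.2 122. ]]
[418.11102981 198.8168224  134.65743976]
[420.70747425 197.89395881 130.42322929]
```

View pics/fit0.png

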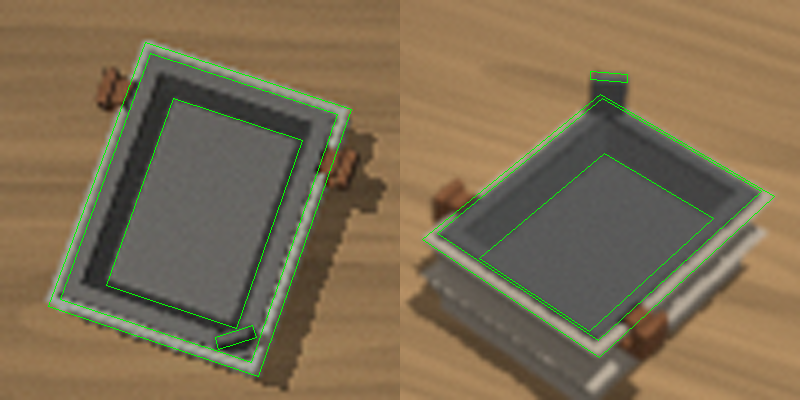

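Tab centre comes out near (418, 197, 122), with stack yaw about -0.304. I'll move above it, turning the jaws to 18.7° (a turn of -53.9°, or -9.0 units).

>>> {"api": "move_arm", "payload": {
  "rows": "0 0 -0.6 0.5 -0.9 0 0;0 0 -0.6 0.55 -0.95 0 0;0 0 -0.65 0.55 -0.95 0 0;0 0 -0.65 0.55 -0.95 0 0;0 0 -0.65 0.55 -0.95 0 0"
}}

```text
time_s: 0.52
ee_pos: [268.3, 453.7, 222.0]
orientation: [0.001, 0.95, -0.313, -0.0]
force: [-0.2, -0.3, -0.5]
opening: 87.0
```

>>> {"api": "move_arm", "payload": {
  "rows": "0 0 -0.65 0.55 -0.95 0 0;0 0 -0.65 0.55 -0.95 0 0;0 0 -0.65 0.55 -0.95 0 0;0 0 -0.65 0.55 -0.95 0 0;0 0 -0.65 0.55 -0.95 0 0"
}}

```text
time_s: 0.93
ee_pos: [350.7, 311.2, 222.3]
orientation: [0.0, 0.883, -0.469, -0.0]
force: [-0.0, 0.4, 0.7]
opening: 87.1
```

>>> {"api": "move_arm", "payload": {
  "rows": "0 0 -0.65 0.55 -0.95 0 0;0 0 -0.65 0.6 -0.95 0 0;0 0 -0.65 0.6 -0.95 0 0;0 0 -0.6 0.55 -1 0 0;0 0 0 0 0 0 0"
}}

```text
time_s: 1.35
ee_pos: [420.5, 193.3, 222.1]
orientation: [0.001, 0.811, -0.585, 0.0]
force: [0.6, -0.5, 0.5]
opening: 87.0
```

```bash
python3 - <<'E'
from bench import *
from h import *
s=state();print(s["ee_pos"],s["orientation"],s["dq"].round(3))
ims=[]
for n,(u0,v0,w) in(("top",(170,155,90)),("scene",(290,130,120))):
    c=camera(n);np.savez(""+n+"1.npz",**c)
    im=cv2.resize(c["pixels"][v0:v0+w,u0:u0+w,::-1],(400,400),interpolation=2)
    for p in proj(c,[s["ee_pos"],[418,197.5,138],s["ee_pos"]*[1,1,0]+[0,0,138]]): cv2.circle(im,tuple(np.int32((p+.5-[u0,v0])*400/w)),2,(0,255,0),-1)
    ims.append(im)
s=state();print(s["ee_pos"])
cv2.imwrite("pics/above.png",np.hstack(ims))
E
```

```text
[420.47902456 193.2548167  222.14886067] [ 9.72190112e-04  8.11333330e-01 -5.84582999e-01  2.18606458e-06] [ 0.073  0.003  0.007 -0.017  0.015 -0.01 ]
[419.63717338 196.20070501 222.23521658]
```

View pics/above.png

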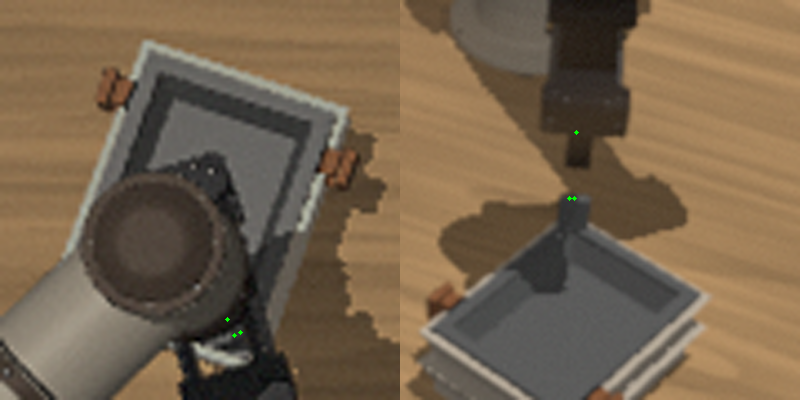

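The tool sits over the tab; in the scene crop the finger is in line with it at (578,160). Going down.

>>> {"api": "move_arm", "payload": {
  "rows": "0 0 0 -0.04 0 -0.9 0;0 0 0 0 0 -0.9 0;0 0 0 0 0 -0.8 0;0 0 0 0 0 -0.6 0;0 0 0 0 0 -0.4 0"
}}

```text
time_s: 1.87
ee_pos: [416.7, 197.7, 112.4]
orientation: [0.002, 0.814, -0.581, -0.001]
force: [0.5, -0.5, 0.6]
opening: 86.9
```

>>> {"api": "move_arm", "payload": {
  "rows": "0 0 0 0 0 -0.2 0;0 0 0 0 0 -0.15 0;0 0 0 0 0 0 0;0 0 0 0 0 0 0"
}}

```text
time_s: 2.2
ee_pos: [418.4, 198.1, 104.6]
orientation: [-0.0, 0.814, -0.581, 0.0]
force: [0.1, 0.0, 1.0]
opening: 87.3
```

```bash
python3 - <<'E'
from bench import *
from h import *
ims=[]
for n,(u0,v0,w) in(("top",(170,155,90)),("scene",(290,130,120))):
    c=camera(n)
    im=cv2.resize(c["pixels"][v0:v0+w,u0:u0+w,::-1],(400,400),interpolation=2);ims.append(im)
s=state();print(s["ee_pos"],s["force"],s["torque"])
cv2.imwrite("pics/down.png",np.hstack(ims))
E
```

```text
[418.67119287 197.99832207 104.89938765] [ 0.69115829 -0.00894758  0.1717083 ] [ 0.03373442 -0.06493635 -0.004616  ]
```

View pics/down.png

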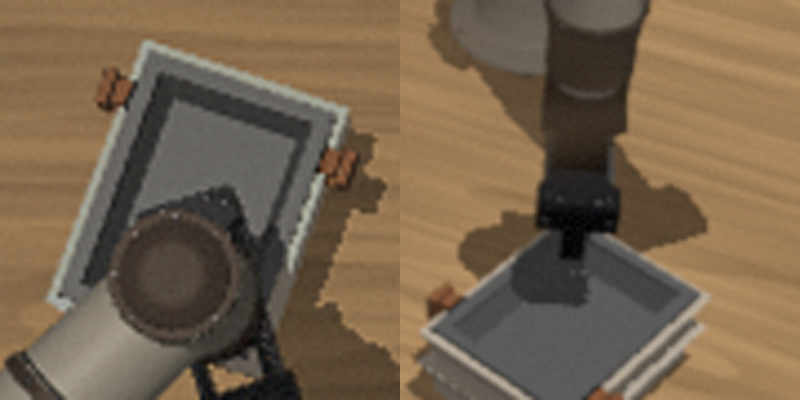

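>>> {"api": "move_arm", "payload": {
  "rows": "0 0 0 0 0 0 150;0 0 0 0 0 0 180;0 0 0 0 0 0 200;0 0 0 0 0 0 210;0 0 0 0 0 0 215"
}}

```text
time_s: 2.72
ee_pos: [418.3, 197.3, 104.2]
orientation: [-0.0, 0.814, -0.581, 0.0]
force: [0.0, 0.2, -0.2]
opening: 61.2
```

>>> {"api": "move_arm", "payload": {
  "rows": "0 0 0 0 0 0 215;0 0 0 0 0 0 220;0 0 0 0 0 0 225;0 0 0 0 0 0 255;0 0 0 0 0 0 255"
}}

```text
time_s: 3.13
ee_pos: [418.2, 197.4, 104.0]
orientation: [0.0, 0.814, -0.581, -0.0]
force: [-1.1, 0.2, 0.6]
opening: 28.2
```

>>> {"api": "move_arm", "payload": {
  "rows": "0 0 0 0 0 0 255;0 0 0 0 0 0 255;0 0 0 0 0 0 255"
}}

```text
time_s: 3.38
ee_pos: [417.1, 196.8, 103.9]
orientation: [0.001, 0.813, -0.582, -0.001]
force: [-2.9, 0.2, 1.5]
opening: 9.6
```

```bash
python3 - <<'E'
from bench import *
from h import *
ims=[]
for n,(u0,v0,w) in(("top",(170,155,90)),("scene",(290,130,120))):
    c=camera(n);np.savez(""+n+"2.npz",**c)
    im=cv2.resize(c["pixels"][v0:v0+w,u0:u0+w,::-1],(400,400),interpolation=2);ims.append(im)
s=state();print(s["ee_pos"],s["force"],s["torque"],s["opening"],s["orientation"])
cv2.imwrite("pics/grip.png",np.hstack(ims))
E
```

```text
[417.14526963 196.84634377 103.85005033] [-4.6559817   1.18097794  3.43793347] [ 0.13280908  1.33846492 -0.2737753 ] 9.739284197252497 [ 1.06642712e-03  8.13162650e-01 -5.82035191e-01 -6.35701812e-04]
```

View pics/grip.png

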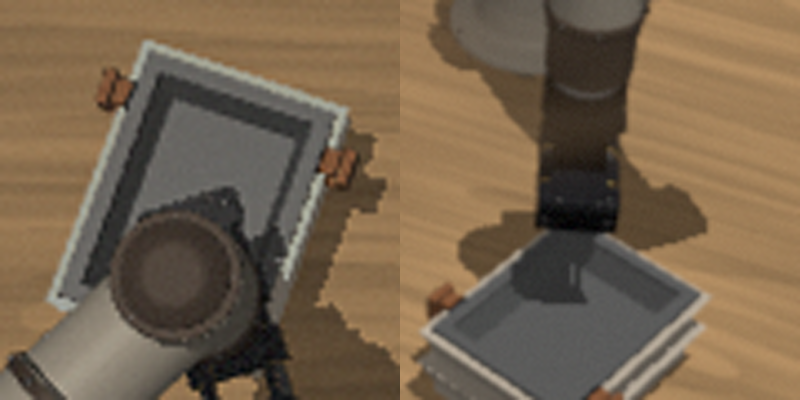

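The tab is held (opening 9.7 mm) and the arm gave about 1 mm. Now the peel: turn about the axis (-0.33, 0.944, 0) through the far corner in 0.03 rad steps.

>>> {"api": "move_arm", "payload": {
  "rows": "-0.095 0.27 0 -0.02 0 0.22 255;-0.095 0.27 0 0.02 0.01 0.23 255;-0.095 0.27 0 0.03 0.01 0.23 255;-0.095 0.27 0 0.03 0.01 0.23 255;-0.095 0.27 0 0.04 0.015 0.24 255"
}}

```text
time_s: 3.9
ee_pos: [421.7, 199.0, 138.1]
orientation: [0.061, 0.811, -0.58, -0.043]
force: [1.9, 0.3, -4.5]
opening: 10.1
```

```bash
cat > look.py <<'E'
import sys
from bench import *
from h import *
ims=[]
t=sys.argv[1]
for n,(u0,v0,w) in(("top",(170,145,100)),("scene",(280,130,140))):
    c=camera(n);np.savez(""+n+"_"+t+".npz",**c)
    im=cv2.resize(c["pixels"][v0:v0+w,u0:u0+w,::-1],(400,400),interpolation=2);ims.append(im)
s=state();print(s["time_s"],s["ee_pos"],s["force"].round(2),s["torque"].round(2),s["opening"],s["orientation"].round(4))
cv2.imwrite(f"pics/{t}.png",np.hstack(ims))
E
python3 look.py peel1
```

```text
4.0 [422.25155168 198.95523442 138.25014431] [ 2.37 -2.16 -4.67] [ 0.03 -0.95 -0.12] 10.03929577168893 [ 0.061   0.8109 -0.5804 -0.0429]
```

View pics/peel1.png

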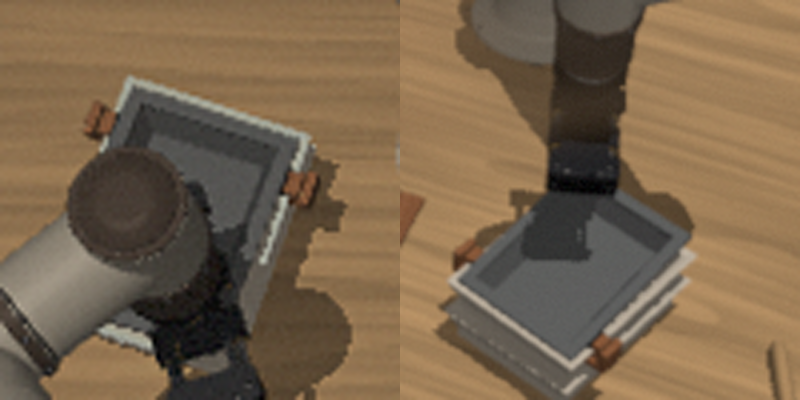

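The tray is tilting with the mould seated, pulling 4.7 N as predicted. Carrying on.

>>> {"api": "move_arm", "payload": {
  "rows": "-0.095 0.27 0 0.045 0.015 0.24 255;-0.095 0.27 0 0.055 0.02 0.237 255;-0.095 0.27 0 0.06 0.02 0.235 255;-0.095 0.27 0 0.065 0.025 0.235 255;-0.095 0.27 0 0.075 0.025 0.23 255"
}}

```text
time_s: 4.42
ee_pos: [429.7, 201.1, 173.6]
orientation: [0.123, 0.804, -0.575, -0.086]
force: [-0.1, 1.1, -1.8]
opening: 9.9
```

```bash
python3 look.py peel2
```

```text
4.5167 [431.36792754 202.3278967  173.58613098] [ 0.64  0.87 -2.74] [ 0.28 -0.55 -0.05] 9.775976416963362 [ 0.1213  0.8046 -0.575  -0.0852]
```

View pics/peel2.png

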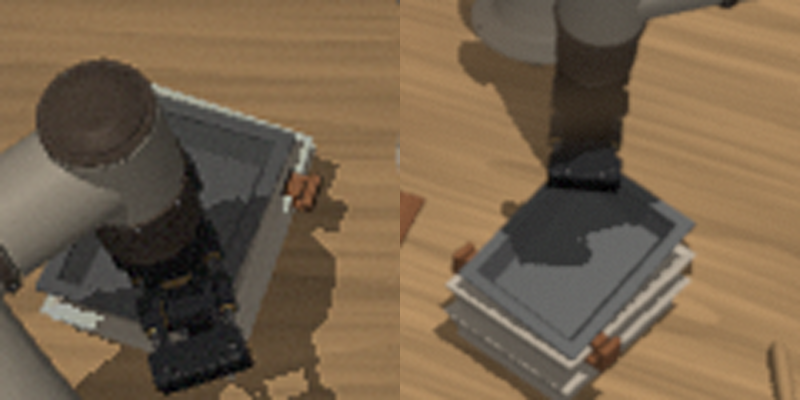

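Tilt is now 0.3 rad and the force is dropping. Two more tilt steps, then a gentle first lift.

>>> {"api": "move_arm", "payload": {
  "rows": "-0.095 0.27 0 0.08 0.03 0.23 255;-0.095 0.27 0 0.085 0.03 0.225 255;0 0 0 0 0 0 255;0 0 0 0 0 0 255"
}}

```text
time_s: 4.85
ee_pos: [434.9, 203.7, 186.6]
orientation: [0.146, 0.8, -0.572, -0.103]
force: [-0.4, -0.1, -1.9]
opening: 9.8
```

```bash
python3 look.py peel3; python3 - <<'E'
from bench import *
s=state();print(s["force"],s["qpos"].round(3))
E
```

```text
4.95 [434.48746114 203.43296359 186.84320205] [ 0.05  0.34 -0.87] [ 0.33 -0.81  0.  ] 9.621291400719869 [ 0.1464  0.8005 -0.572  -0.1027]
[ 0.0495003   0.33590211 -0.87468853] [ 0.693  0.365 -0.121 -0.124 -1.425 -0.324]
```

View pics/peel3.png

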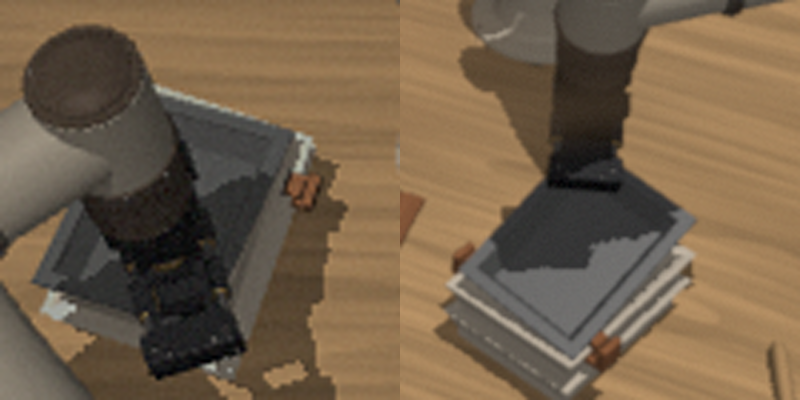

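>>> {"api": "move_arm", "payload": {
  "rows": "0 0 0 0 0 0.2 255;0 0 0 0 0 0.4 255;0 0 0 0 0 0.5 255;0 0 0 0 0 0.6 255;0 0 0 0 0 0.6 255"
}}

```text
time_s: 5.37
ee_pos: [434.5, 203.3, 257.2]
orientation: [0.147, 0.8, -0.572, -0.103]
force: [-0.2, -0.2, -1.8]
opening: 9.7
```

```bash
python3 look.py lift1
```

```text
5.4667 [436.2679024  204.18848448 259.35704137] [ 0.01  0.32 -1.71] [ 0.36 -0.82  0.06] 9.597232943457927 [ 0.1432  0.8012 -0.5721 -0.1012]
```

View pics/lift1.png

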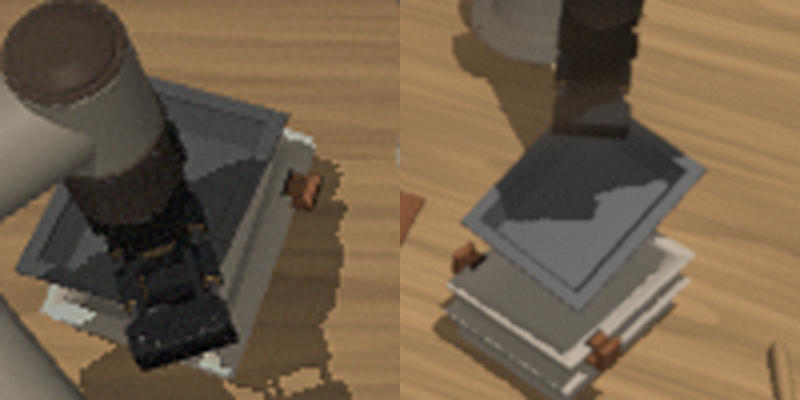

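The tray is clear and the mould still sits in the stack with its grips, at right (655,290). Next I'll level the tray while carrying it to the wheel.

>>> {"api": "move_arm", "payload": {
  "rows": "0.06 -0.16 0 0.07 -0.3 0 255;0.12 -0.34 0 0.07 -0.5 0 255;0.12 -0.34 0 0.07 -0.7 0 255;0.12 -0.34 0 0.07 -0.7 0 255;0.12 -0.34 0 0.07 -0.7 0 255"
}}

```text
time_s: 5.88
ee_pos: [444.5, 114.8, 254.8]
orientation: [0.079, 0.81, -0.579, -0.055]
force: [0.2, -0.6, -2.3]
opening: 9.7
```

>>> {"api": "move_arm", "payload": {
  "rows": "0.12 -0.34 0 0.07 -0.75 0 255;0.12 -0.34 0 0.07 -0.75 0 255;0.12 -0.34 0 0.07 -0.75 0 255;0.12 -0.34 0 0.07 -0.75 0 255;0.12 -0.36 0 0.07 -0.75 0 255"
}}

```text
time_s: 6.3
ee_pos: [454.4, 2.2, 254.8]
orientation: [0.001, 0.814, -0.581, -0.0]
force: [-0.7, -0.7, -2.6]
opening: 9.6
```

>>> {"api": "move_arm", "payload": {
  "rows": "0 0 0 0.07 -0.75 0 255;0 0 0 0.07 -0.75 0 255;0 0 0 0.07 -0.75 0 255;0 0 0 0.07 -0.75 0 255;0 0 0 0.07 -0.75 0 255"
}}

```text
time_s: 6.72
ee_pos: [464.7, -109.9, 254.8]
orientation: [0.001, 0.814, -0.581, -0.001]
force: [0.3, -0.5, -2.6]
opening: 9.9
```

>>> {"api": "move_arm", "payload": {
  "rows": "0 0 0 0.07 -0.75 0 255;0 0 0 0.07 -0.75 0 255;0 0 0 0.07 -0.75 0 255;0 0 0 0.07 -0.75 0 255;0 0 0 0.07 -0.75 0 255"
}}

```text
time_s: 7.13
ee_pos: [475.2, -222.1, 254.6]
orientation: [0.001, 0.814, -0.581, -0.002]
force: [0.6, 0.3, -1.9]
opening: 9.7
```

>>> {"api": "move_arm", "payload": {
  "rows": "0 0 0 0.05 -0.7 0 255;0 0 0 0.05 -0.7 0 255;0 0 0 0.05 -0.6 0 255;0 0 0 0 -0.45 0 255;0 0 0 0 -0.3 0 255"
}}

```text
time_s: 7.55
ee_pos: [480.2, -304.5, 254.8]
orientation: [0.001, 0.813, -0.582, -0.002]
force: [0.3, -0.1, -2.3]
opening: 9.9
```

>>> {"api": "move_arm", "payload": {
  "rows": "0 0 0 0 0 0 255;0 0 0 0 0 0 255;0 0 0 0 0 0 255;0 0 0 0 0 0 255"
}}

```text
time_s: 7.88
ee_pos: [481.6, -302.5, 256.6]
orientation: [-0.0, 0.814, -0.581, 0.0]
force: [0.2, 0.8, -2.2]
opening: 9.8
```

```bash
python3 - <<'E'
from bench import *
from h import *
s=state();print(s["time_s"],s["ee_pos"],s["force"].round(2),s["torque"].round(2),s["opening"],s["orientation"].round(4),s["qpos"].round(2))
ims=[]
for n,(u0,v0) in(("top",(270,110)),("scene",(120,60))):
    c=camera(n);np.savez(""+n+"_w1.npz",**c)
    cv2.imwrite(f"pics/{n}_w1.png",c["pixels"][:,:,::-1])
    ims.append(cv2.resize(c["pixels"][v0:v0+160,u0:u0+160,::-1],(400,400),interpolation=2))
cv2.imwrite("pics/w1.png",np.hstack(ims))
E
```

```text
7.8833 [ 481.62906081 -302.52373769  256.61743404] [ 0.23  0.76 -2.23] [ 0.04  0.15 -0.02] 9.801414906497367 [-1.000e-04  8.139e-01 -5.809e-01  0.000e+00] [-0.28  0.27 -0.08 -0.   -1.23  0.61]
```

View pics/w1.png

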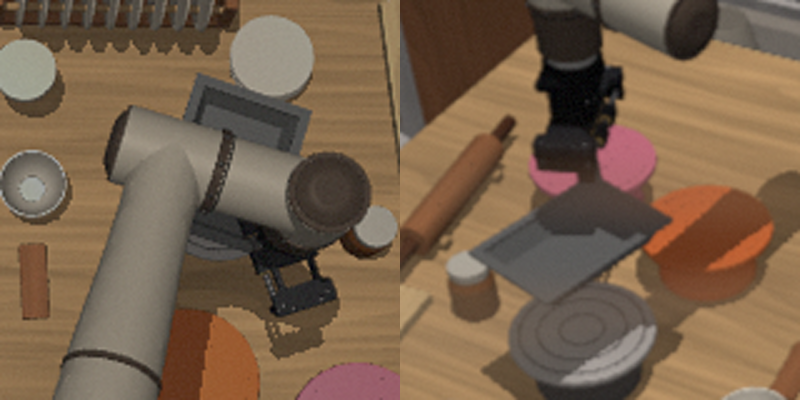

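View pics/scene_w1.png

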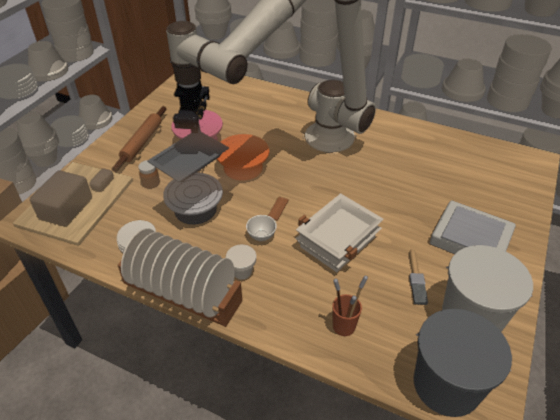

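The tray is over the wheel, and the mould is still seated in the stack. I'll measure the tray's level and centre from depth.

```bash
cat > lev.py <<'E'
import sys
from h import *
t=sys.argv[1]; C=np.array([float(sys.argv[2]),float(sys.argv[3])]); yaw=float(sys.argv[4]); z0=float(sys.argv[5])
c,s=np.cos(yaw),np.sin(yaw)
for n in("scene_","top_"):
    W=cloud(load(n+t));P=W.reshape(-1,3);I=load(n+t)["pixels"].reshape(-1,3).astype(int)
    q=(P[:,:2]-C)@np.array([[c,-s],[s,c]])
    grey=(np.ptp(I,axis=1)<25)
    for nm,m in(("floor",(abs(q[:,0])<65)&(abs(q[:,1])<42)&(abs(P[:,2]-z0-4)<25)),("rim",((abs(q[:,0])>90)|(abs(q[:,1])>65))&(abs(q[:,0])<103)&(abs(q[:,1])<78)&(q.sum(1)>-110)&(abs(P[:,2]-z0-34)<15))):
        m=m&grey
        if m.sum()<30: print(n,nm,m.sum());continue
        A=np.c_[q[m],np.ones(m.sum())];z=P[m,2];k=np.ones(len(z),bool)
        for _ in range(5):
            x=np.linalg.lstsq(A[k],z[k],rcond=None)[0];r=z-A@x;k=abs(r)<max(4,2*r[k].std())
        print(n,nm,m.sum(),k.sum(),"slope x,y",x[:2].round(4),"z",x[2].round(1),"sd",r[k].std().round(2))
E
python3 lev.py w1 589 -268 -.304 216
python3 - <<'E'
from h import *
c=load("scene_w1");im=cv2.resize(c["pixels"][120:200,140:240,::-1],(800,640),interpolation=2)
for Cz in(214,):
  cs,s=np.cos(-.304),np.sin(-.304)
  for hx,hy,z in((104,79,34),(80,55,4)):
    q=[[589+cs*x-s*y,-267+s*x+cs*y,Cz+2+z] for x,y in((hx,hy),(hx,-hy),(-hx,-hy),(-hx,hy))]
    cv2.polylines(im,[np.int32((proj(c,q)+.5-[140,120])*8)],True,(0,255,0),1)
cv2.imwrite("pics/w1o.png",im[:600])
E
```

```text
scene_ floor 632 574 slope x,y [-0.0433  0.0571] z 221.7 sd 1.89
scene_ rim 388 344 slope x,y [-0.0389  0.0529] z 250.8 sd 1.85
top_ floor 152 137 slope x,y [-0.0282  0.0246] z 218.7 sd 2.93
top_ rim 310 273 slope x,y [-0.039  0.04 ] z 248.5 sd 3.19
```

View pics/w1o.png

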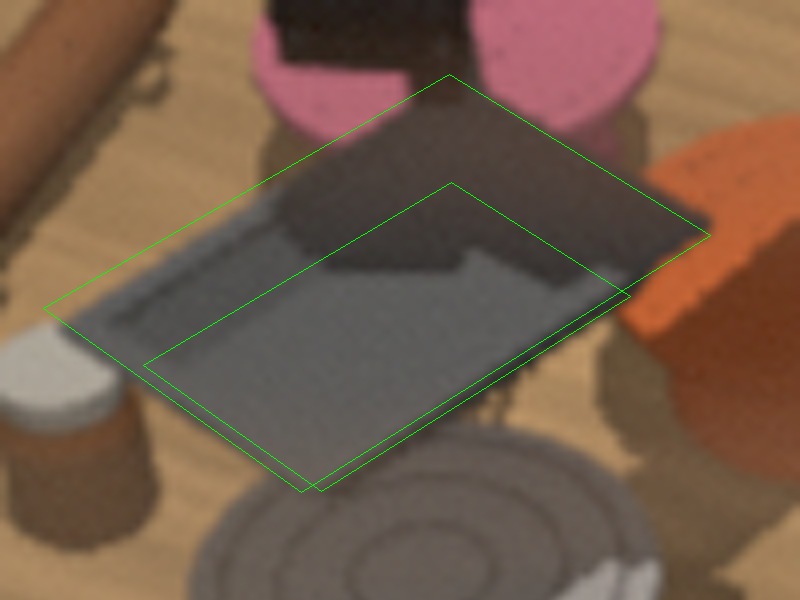

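```bash
cp scene0.npz scene_0.npz; cp top0.npz top_0.npz; python3 lev.py 0 526 233.5 -.304 64
```

```text
scene_ floor 790 709 slope x,y [ 0.0027 -0.0021] z 69.7 sd 2.25
scene_ rim 652 540 slope x,y [0.0038 0.0087] z 99.2 sd 2.48
top_ floor 846 757 slope x,y [-0.0026  0.0202] z 67.3 sd 3.66
top_ rim 601 516 slope x,y [-0.0043  0.001 ] z 97.4 sd 3.47
```

The tray has sagged about 0.065 rad about the jaw axis; the seated baseline read level, so this is real. I'll correct it with a world turn of (-0.0625, -0.0255) rad and lower 31 mm gently.

>>> {"api": "move_arm", "payload": {
  "rows": "-0.12 -0.05 0 0 0 -0.15 255;-0.12 -0.05 0 0 0 -0.25 255;-0.12 -0.05 0 0 0 -0.25 255;-0.12 -0.05 0 0 0 -0.25 255;-0.12 -0.04 0 0 0 -0.13 255"
}}

```text
time_s: 8.4
ee_pos: [481.3, -302.6, 224.9]
orientation: [0.018, 0.813, -0.581, 0.028]
force: [-0.7, 0.0, -1.7]
opening: 9.5
```

>>> {"api": "move_arm", "payload": {
  "rows": "0 0 0 0 0 0 255;0 0 0 0 0 0 255;0 0 0 0 0 0 255;0 0 0 0 0 0 255"
}}

```text
time_s: 8.73
ee_pos: [482.2, -303.5, 226.3]
orientation: [0.018, 0.813, -0.581, 0.029]
force: [-0.6, -0.2, -1.7]
opening: 9.6
```

```bash
cat > w.py <<'E'
import sys
from bench import *
from h import *
t=sys.argv[1]
s=state();print(s["time_s"],s["ee_pos"].round(1),s["force"].round(2),s["torque"].round(2),s["opening"],s["orientation"].round(4))
for n in("top","scene"):
    np.savez(f"{n}_{t}.npz",**camera(n))
c=load("scene_"+t);im=cv2.resize(c["pixels"][120:200,140:240,::-1],(800,640),interpolation=2)
cv2.imwrite(f"pics/{t}.png",im[:600])
E
python3 w.py w2; python3 lev.py w2 589 -268 -.304 185
```

```text
8.7333 [ 482.2 -303.5  226.3] [-0.63 -0.24 -1.68] [0.16 0.23 0.  ] 9.630670990012248 [ 0.018   0.8132 -0.581   0.0291]
scene_ floor 649 559 slope x,y [0.0044 0.0029] z 191.6 sd 1.89
scene_ rim 397 345 slope x,y [ 0.0085 -0.0013] z 221.1 sd 2.0
top_ floor 303 276 slope x,y [-0.0467  0.0091] z 192.1 sd 3.38
top_ rim 385 342 slope x,y [ 0.0017 -0.0128] z 219.4 sd 3.68
```

View pics/w2.png

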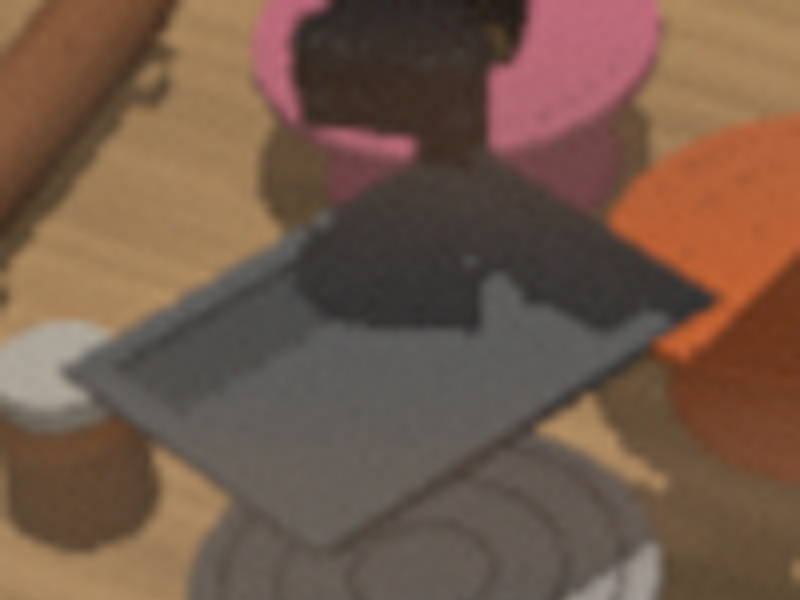

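The tray is level within about 0.01 rad and its underside is near z 186. Now the centring, measuring tray and wheel in the same camera.

```bash
python3 - <<'E'
from h import *
from scipy.optimize import least_squares
from fit import model
c=load("scene_w2")
cb=np.array([[65,375],[318,547],[718,297]])/8+[140,120]-.5
for z in(219,220,221):
    Ls=[[104,-79,z],[104,79,z],[-104,79,z]]
    r=least_squares(lambda p:(proj(c,model(p,Ls))-cb).ravel(),[589,-268,-.3]);print(z,r.x.round(3),r.fun.round(2))
# wheel in scene0 and top0
for n,box in(("scene0",(150,230,155,235)),("top0",(150,230,320,395))):
    c0=load(n);W=cloud(c0);m=abs(W[...,2]-85)<5;k=np.zeros_like(m);k[box[0]:box[1],box[2]:box[3]]=1;m&=k
    P=W[m][:,:2].astype(np.float32);print(n,m.sum(),cv2.minEnclosingCircle(P),np.median(P,0),cv2.fitEllipse(cv2.convexHull(P)))
t=load("top_w2");cv2.imwrite("pics/t2.png",cv2.resize(t["pixels"][130:230,310:420,::-1],(792,600)[:2],interpolation=2)[:600])
E
```

```text
219 [ 5.87965e+02 -2.65609e+02 -2.99000e-01] [-0.36 -0.61  0.17  0.78  0.19 -0.3 ]
220 [ 5.88884e+02 -2.64872e+02 -2.99000e-01] [-0.39 -0.61  0.16  0.79  0.23 -0.32]
221 [ 5.89803e+02 -2.64136e+02 -2.99000e-01] [-0.43 -0.62  0.16  0.8   0.27 -0.34]
scene0 1942 ((512.0371704101562, -260.2488708496094), 178.88385009765625) [ 582.34717 -264.71844] ((519.3098754882812, -274.33709716796875), (218.4795379638672, 361.6651916503906), 94.154052734375)
top0 1683 ((590.0557250976562, -267.36376953125), 99.88882446289062) [ 588.07996 -264.99075] ((590.2010498046875, -267.5591735839844), (196.7095489501953, 198.80812072753906), 47.64243698120117)
```

View pics/t2.png

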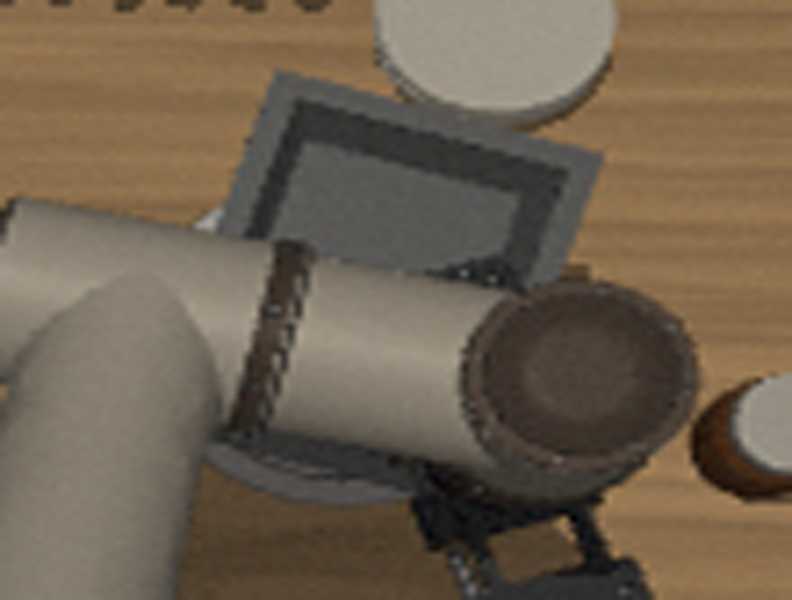

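```bash
python3 - <<'E'
from h import *
from scipy.optimize import least_squares
from fit import model
c=load("top_w2")
cb=np.array([[278/7.2,70/6],[604/7.2,154/6]])+[310,130]-.5
Ls=[[104,79,220],[104,-79,220]]
r=least_squares(lambda p:(proj(c,model(p,Ls))-cb).ravel(),[589,-268,-.3]);print(r.x.round(3),r.fun.round(2))
# wheel ellipse in scene0 by projecting
c=load("scene0");im=cv2.resize(c["pixels"][165:230,155:235,::-1],(800,650),interpolation=2)
a=np.linspace(0,6.28,80)
for cx,cy,col in((590,-267.5,(0,255,0)),(586,-268.5,(0,0,255))):
    q=np.c_[cx+100*np.cos(a),cy+100*np.sin(a),0*a+85]
    cv2.polylines(im,[np.int32((proj(c,q)+.5-[155,165])*10)],True,col,1)
cv2.imwrite("pics/wh.png",im[:600])
E
```

```text
[ 5.90989e+02 -2.63731e+02 -2.93000e-01] [-0.27 -0.08  0.27  0.08]
```

View pics/wh.png

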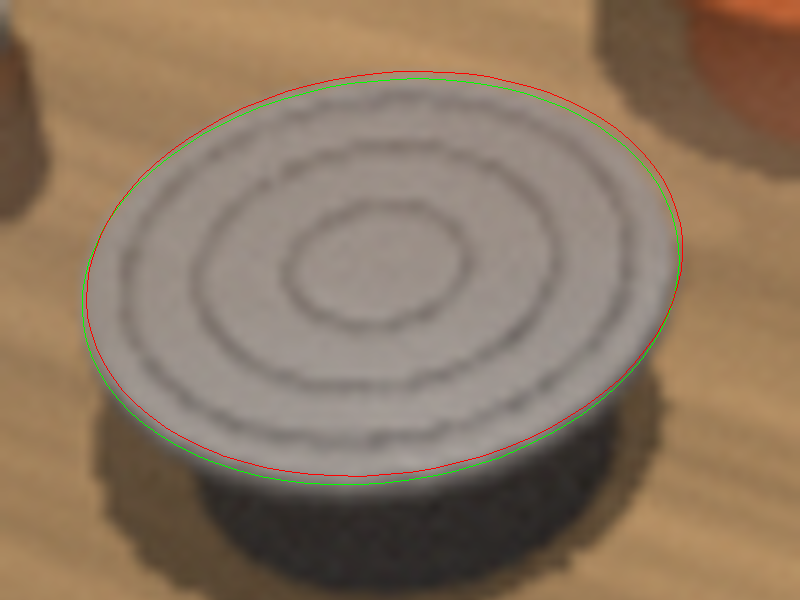

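The tray is centred at about (590, -264), and the wheel is at (589.5, -268). I'll shift -3.6 mm in y and settle.

>>> {"api": "move_arm", "payload": {
  "rows": "0 0 0 0 -0.06 -0.02 255;0 0 0 0 -0.06 -0.02 255;0 0 0 0 0 0 255;0 0 0 0 0 0 255;0 0 0 0 0 0 255"
}}

```text
time_s: 9.25
ee_pos: [481.6, -307.0, 224.3]
orientation: [0.018, 0.813, -0.581, 0.028]
force: [-0.8, -0.9, -2.7]
opening: 9.9
```

>>> {"api": "move_arm", "payload": {
  "rows": "0 0 0 0 0 0 255;0 0 0 0 0 0 255;0 0 0 0 0 0 255;0 0 0 0 0 0 255;0 0 0 0 0 0 255"
}}

```text
time_s: 9.67
ee_pos: [481.7, -306.9, 224.4]
orientation: [0.018, 0.813, -0.581, 0.028]
force: [-1.0, 0.2, -2.4]
opening: 9.6
```

```bash
python3 w.py w3; python3 lev.py w3 590 -267 -.3 185; python3 - <<'E'
from h import *
import fit
a=load("top_w3");b=load("scene_w3")
p=fit.least_squares(fit.f,[527,230,-.35]).x
ims=[]
for c,(u0,v0,w) in((a,(170,155,90)),(b,(290,170,100))):
    im=cv2.resize(c["pixels"][v0:v0+w,u0:u0+w,::-1],(400,400),interpolation=2)
    q=fit.model([526.6,233.5,-.306] if c is a else [520.3,232.2,-.298],fit.L)[[0,1,3,2]]
    cv2.polylines(im,[np.int32((proj(c,q)+.5-[u0,v0])*400/w)],True,(0,255,0),1);ims.append(im)
cv2.imwrite("pics/mould3.png",np.hstack(ims))
cv2.imwrite("pics/top3.png",a["pixels"][:,:,::-1])
E
```

```text
9.6667 [ 481.7 -306.9  224.4] [-1.05  0.24 -2.44] [0.2  0.25 0.03] 9.618388043613358 [ 0.0183  0.8132 -0.581   0.0285]
scene_ floor 607 538 slope x,y [-0.0017  0.006 ] z 189.7 sd 2.03
scene_ rim 528 462 slope x,y [0.0046 0.0073] z 218.7 sd 2.56
top_ floor 305 275 slope x,y [0.0075 0.0049] z 187.2 sd 3.22
top_ rim 424 348 slope x,y [ 0.0018 -0.0112] z 217.2 sd 2.86
```

View pics/mould3.png

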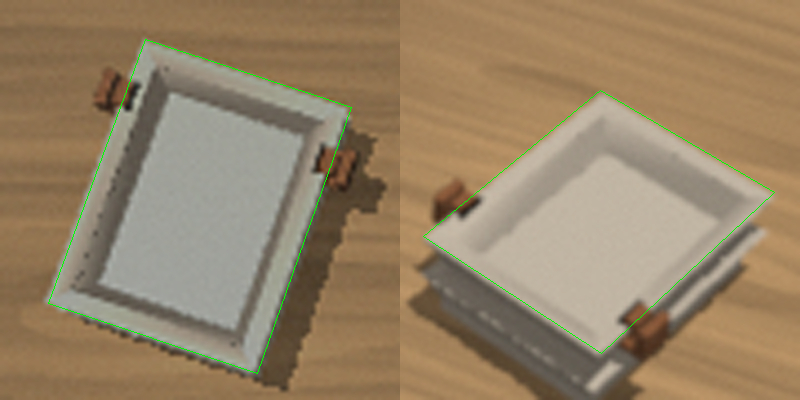

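View pics/top3.png

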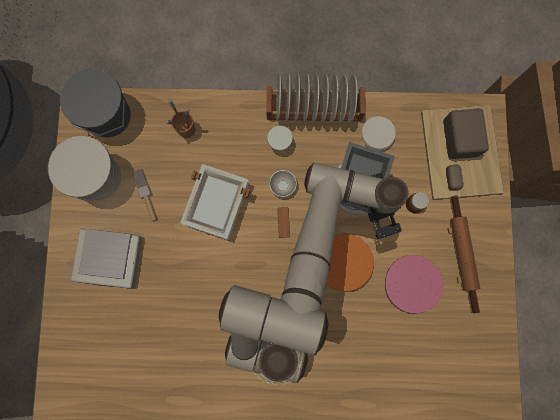

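The mould matches its original outline in both views. The tray is level and at height, and the other objects look untouched, so I'm handing in.

```bash
python3 -c "
from bench import *
print(hand_in())"
```

```text
the job is handed in; nothing more can be done
None
```

The tray is out of the mould and held level over the aluminium wheel. I handed the job in at about 9.8 s with the grip still on. I gripped the corner tab and tipped the tray about its far corner by 0.36 rad (pull about 4.7 N, then the grips let go). I then lifted it clear, carried it across and held it there.

**Last checks:**
- **Level:** the tray's slope is within about 0.01 rad. It had sagged about 0.065 rad in the jaws on the way over, and I corrected that by turning the tool.
- **Height:** its underside is at about z = 183–184 mm, so roughly 98–99 mm above the wheel.
- **Centring:** it should be within about 3 mm of the wheel's centre. I worked this out from a fit before the last 3.6 mm shift and did not fit it again afterwards.
- **Mould and other objects:** the mould still matches its original outline in both views, and the other objects look unmoved.

**Disagreements:** the two cameras differed by up to 6 mm in x on the stack's position, so I relied mainly on the top view. One top-camera floor slope (-0.047), partly hidden by the arm, disagreed with the others; it was gone in the final reading.

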